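# Pin the folded potato chipper shut

### The arm

A 6-joint arm with a two-finger parallel gripper is mounted at the origin on a cart in front of the work surface, level with it; the furniture and walls round the work are solid. World frame = base frame: x ahead of the robot, y to its left, z up, the work surface at z = 0. Lengths are in m, angles in degrees, forces in N, time in s.
With the tool pointing down it reaches from about 0.35 to 0.875 m from the base axis. Payload 4.2 kg.
Tool frame: the origin (TCP) lies midway between the tips of the shut fingers; the grasp point (between the pads) lies 19 mm behind it (r.pinch_z is the distance from the TCP to the grasp point, in m); z points along the fingers, y is the line along which they close (so a half turn about z gives the same grasp; the last joint's range is limited). The gripper opens to 87 mm and grips with 3 to 60 N. Pads are 19 mm wide; open, the fingers measure 117 mm over their backs; the gripper's body (75 mm by 190 mm) begins 51 mm behind the grasp point.
Start: joints at [-59.725, 22.042, 0.453, 0, -68.411, -14.817], TCP at [0.167, -0.602, 0.223] pointing down, gripper open.
Joint ranges: [-179.83, 179.83], [-69.29, 118.12], [-61.27, 80.66], [-181.25, 117.63], [-171.15, -9.14], [-177.46, 177.46]. Speed limits (degrees/s): [159.86, 159.86, 180, 180, 180, 180].

### API

Orientations are given as a 3x3 rotation matrix whose columns are the frame's x, y, z axes.
In Python, from station import r, imaging, models gives the robot as it stands. The module is installed in compiled form; this text tells all that it offers.
- The arm moves only by the tool apply_moves, never from a script. Its argument "moves" is a list of rows, each a list of 2 entries, a list of its own where there are three numbers: the shift along the tool's x, y, z in m, then the turn about the tool's z in degrees. A call has 1 to 5 rows; each row shifts and turns the commanded pose from where the row before left it, along the tool's axes as they then stand; what a row does not reach is not made up. A row lasts 1/12 s, in which the tool goes at most 41.7 mm and 7.16 degrees, less where a joint would pass 70% of its speed; a pose out of reach is approached as far as the arm can. A call is refused whole if a number of a shift passes 0.0417 or a number of a turn 7.16, either way. A call with a gripper value outside its range is refused whole. "hand" is the finger opening in m, from 0 to 0.087, set as the call begins (left out, the last holds). The fingers move at their own pace and stop on an object; the grip force is fixed at half the most. Time passes only in rows, so rows that do not move let the fingers close. It gives the time, the measured TCP pose, the force, the opening and the grip force at its end, in the units of the state.
- r.sense(): the state, without advancing time (a new reading comes with each control period).
- imaging.capture(name): name is "scene" or "top"; returns a dict with "frame" (400x640x3 uint8, blue, green, red), "intrinsics" (3x3 intrinsics, pixels), "eye" and "orientation" of the camera in the world. Camera axes: x right, y down, z forward; pixel columns grow to the right and rows downward; lengths in m; the calibration is good to about 2 mm. A picture is of the moment at which its call begins. There is no depth.
- r.finish_job(): hands the job in; it is judged then, once.
Trained networks look in a picture, given as the dict that the camera call returned (one of the last four; its "shot" number tells which), for a name from the list of things; names that differ only in an ending like _2 or _b are one class to them, and where a whole thing is asked for, a point or a joint stands for the part that bears it (a point fixed in the world has none). Each returns a list of dicts, best first, with "confidence" (0 to 1); they miss things now and then, are a little off and sometimes report something else, mostly with a low value. They report only what shows in the picture. A call takes as long as a camera call. They do not tell look-alikes from the thing itself.
- models.cut_out(picture, target): "region" (400x640 bool, what is visible of it) and "extent" ([left, top, width, height] as shares, 0 to 1, of the picture: columns of its width, rows of its height, round what is visible of it).
- models.place_of(picture, target): "at" ([column, row] as shares, 0 to 1, of the picture: columns of its width, rows of its height: a listed point, or the origin of a listed thing).
The state is a dict: "time_s": time; "joints": joint angles; "joint_velocities": joint speeds; "effort": joint torques, N m; "tcp_pos": TCP position; "ee_rot": TCP orientation; "wrist_force": force on the tool from outside, world axes, zero at the start; "moment": the same for the moment, N m; "gripper_width": opening from 0.0 (shut) to 1.0 (fully open); "gripper_force": force on a finger pad.
Only numpy, scipy, OpenCV 4.12 (cv2) and the standard library are available. Lean on these libraries where they do the work, as an engineer would, in place of code of your own. Each camera call takes 0.05 s, during which the arm holds its last target. There are 200 camera calls.

### The job

The potato chipper's lever is folded down over its steel stub and has to be locked for putting away. Take the orange-handled lock pin, feel its way gently into the stub's cross hole from the side of the lever's black grip and push it fully home, so that its shoulder meets the stub; then let go and swing its sprung wire loop over the top of the stub by the red tab, pressing just hard enough for it to snap under the pin's tip and stay there. Never push the pin against the chipper with more than about 25 N, and leave the things standing around where they are.

Things in the scene. Friction and masses are not known exactly. Their poses are not given: they have to be found in the camera images.
- chipper: Red and aluminium potato chipper, folded, fixed; base 290 x 100 mm. x (level) is the way the pin goes in, z up. Origin on the worktop below eye. Lever along x: black grip x -127..-48 mm, top 53 mm over the worktop; strap x -20..62, top 52, with a cross slot for the stub; then it slopes up to the frame (x 91..159 mm, 90 high).
- eye (a point): Mouth of the stub's cross hole (entry face, hole centre) if the stub stood mid-slot; 82 mm over the worktop, axes as the chipper's. The stub is clamped anywhere up to 8 mm to either side: the true mouth is at x = 0, z = 0, y between -8 and 8 mm in this frame. Find it by feel or by eye.
- stub_top (a point): Top of the steel stub if it stood mid-slot, 96 mm over the worktop, 12 mm in x past eye. The stub is 24 mm in x by 24 mm in y and does not give; its cross hole is 11 mm wide (y), 10 mm high, along x, between brass cheeks, with no bevel.
- lock_pin: Lock pin, 0.13 kg, standing level on its orange grip. x along the shank to the tip, z up. Origin on the underside, below the shoulder face; shank axis 20 mm above it. Steel shoulder 22 x 22 mm, x -6..0. Shank 8 x 8 mm, tip at x = 44 mm, rounded over (4 mm radius) above and below but square at the sides: it enters only within about 1.5 mm sideways of the hole's middle. Keep z up.
- pin_grip (a point): Where to pinch, across the pin's y: middle of the orange grip, x = -28 mm, on the shank's axis. Grip 18 mm wide (y), 36 mm high (from the underside), x from -46 to -4 mm.
- pin_tip (a point): Tip of the lock pin's nose, on the shank's axis.
- loop (a joint): Angle of the pin's wire loop, rad: 0 to 0.2 = sprung open (about 55 deg above the shank, leaning to the tip), grows as it swings down to the tip; 1.05 = level; 1.15 to 1.25 = snapped under the tip. Spring 0.04 N m/rad toward open: let go too early, it springs back. Its far bar must also stretch 3 mm to pass the tip: about 4 to 10 N down on the tab; keep it under 14 N.
- tab (a point): Middle of the upper face of the red tab (22 mm wide, 5 mm thick, reaching from 46 to 72 mm from the loop's hinge). Loop: 5 mm wire, 40 mm wide outside, hinged across the shoulder at pin x = -3, z = 20 mm; far bar 47 mm and this point 59 mm from the hinge.
- tumbler: clear glass tumbler, 69 mm wide, 92 mm tall; a bystander; origin under its middle
- onion: red onion, about 67 mm; a bystander; origin under its middle
- salt_shaker: salt shaker with a grey top, 44 mm wide, 90 mm tall; a bystander; origin under its middle
- mug: tan mug with a dark stripe, 78 mm wide, 95 mm tall; a bystander; origin under its middle
Mind the look-alikes: they are no part of the job. There is more than one size of the lock_pin; the one meant has the size given above.

How it is judged:
By the outcome, as a careful person would: the job done as asked, in the order asked, and still so for the second after the job is handed in, with the robot touching nothing.
It also fails if it takes over 72 s, if anything falls off the work surface, if the arm or the gripper's body presses on something with over 40 N, if the wrist force passes 120 N, or if a joint passes its speed limit or range.

## Working session

There is one attempt and no reset: what is moved stays moved. The work goes in short steps, Python scripts to look and compute and a tool call to move; the robot and the scene stay as the last step left them, time stands still between calls to the robot, and variables do not carry over. Pictures are saved under pics/ and viewed, at most 10 in all, crops included, and the job is handed in when it is done.

Besides the shell and the picture viewer there is one more tool, called after ">>>" as name(argument=value, ...) on one line, values as JSON. apply_moves: Moves the arm, as the interface text tells. Its arguments: {"type":"object","properties":{"moves":{"type":"array"},"hand":{"type":"number"}},"required":["moves"]}

```bash
mkdir -p pics; cat > h.py <<'E'
import numpy as np, cv2
from station import r, imaging, models
def ray(p,uv):
    K=np.array(p["intrinsics"]);R=np.array(p["orientation"]);d=R@np.linalg.inv(K)@np.array([uv[0],uv[1],1.]);return np.array(p["eye"]),d/np.linalg.norm(d)
def onz(p,uv,z):
    o,d=ray(p,uv);return o+d*(z-o[2])/d[2]
def tri(p,a,q,b):
    o1,d1=ray(p,a);o2,d2=ray(q,b)
    A=np.stack([d1,-d2],1);s=np.linalg.lstsq(A,o2-o1,rcond=None)[0]
    x,y=o1+s[0]*d1,o2+s[1]*d2
    return (x+y)/2,np.linalg.norm(x-y)
def proj(p,X):
    c=np.array(p["orientation"]).T@(np.array(X)-np.array(p["eye"]));u=np.array(p["intrinsics"])@c;return u[:2]/u[2]
E
python3 - <<'E'
from h import *
np.set_printoptions(precision=3,suppress=True)
ps={n:imaging.capture(n) for n in("scene","top")}
for n,p in ps.items():
    cv2.imwrite(f"pics/{n}0.png",p["frame"]); print(n,p["eye"],np.array(p["orientation"]).tolist(),p["intrinsics"][0][0])
    for t in["lock_pin","pin_grip","pin_tip","tab","eye","stub_top","chipper","tumbler","onion","salt_shaker","mug"]:
        print(t,[(np.round(np.array(k["at"])*[640,400],1).tolist(),round(k["confidence"],2)) for k in models.place_of(p,t)][:4])
s=r.sense();print(s["tcp_pos"],s["ee_rot"],s["time_s"],s["wrist_force"],r.pinch_z)
E
```

```text
scene [1.228 0.23  0.932] [[-0.2418299456167703, 0.7420987520686433, -0.6251461585750584], [0.9703178479890451, 0.18412416871962087, -0.1567850897477718], [-0.0012455026688947264, -0.6445058049943931, -0.7645984018108009]] 382.5431354382591
lock_pin [([422.3, 233.6], 0.79), ([455.9, 235.3], 0.64)]
pin_grip [([347.8, 231.6], 0.71), ([428.2, 230.4], 0.66), ([459.1, 235.0], 0.55)]
pin_tip [([457.1, 223.4], 0.58)]
tab [([463.4, 222.4], 0.62), ([415.0, 221.4], 0.5), ([407.8, 229.3], 0.19)]
eye [([351.5, 217.3], 0.83)]
stub_top [([349.6, 211.9], 0.92)]
chipper [([347.6, 236.0], 0.92), ([352.9, 219.5], 0.27)]
tumbler []
onion []
salt_shaker [([349.3, 232.5], 0.33)]
mug []
top [0.408 0.066 1.658] [[9.39305660879534e-05, -0.9955997319897423, 0.09370786967486877], [-0.9999605408108483, -0.0009259222023496114, -0.008835128145706054], [0.008883017411026832, -0.0937033421497261, -0.9955605334039951]] 463.6220812606691
lock_pin [([195.5, 215.2], 0.66), ([232.7, 210.2], 0.56)]
pin_grip [([221.9, 213.5], 0.63), ([196.5, 202.7], 0.59)]
pin_tip [([237.6, 205.2], 0.65)]
tab [([229.7, 211.9], 0.58), ([233.6, 204.7], 0.41)]
eye [([286.7, 192.0], 0.77)]
stub_top [([288.7, 191.9], 0.77), ([198.5, 168.9], 0.69)]
chipper [([286.6, 193.5], 0.63), ([438.6, 224.0], 0.55)]
tumbler [([380.9, 222.6], 0.61), ([285.3, 194.5], 0.26)]
onion [([400.0, 222.9], 0.61)]
salt_shaker []
mug [([439.5, 226.9], 0.9)]
[ 0.167 -0.602  0.223] [[-0.964 -0.267 -0.   ]
 [-0.267  0.964  0.   ]
 [ 0.     0.    -1.   ]] 1.2 [ 0.193 -0.634 -0.458] 0.0187
```

View pics/scene0.png

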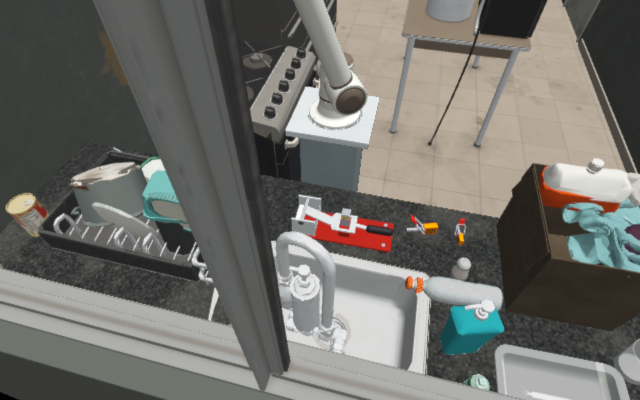

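View pics/top0.png

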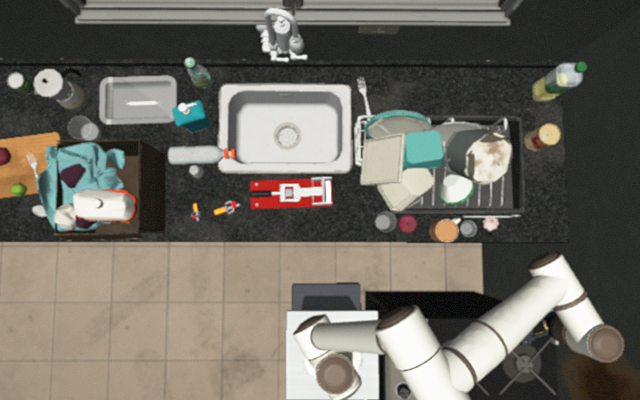

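The scene picture shows the chipper at about (345,228) with its grip pointing right, and pin candidates at (425,228) and (461,231). In the top picture the chipper is at (290,193) and the pins at (228,208) and (195,211). I'll take a close crop of the candidates.

```bash
python3 - <<'E'
from h import *
np.set_printoptions(precision=3,suppress=True)
t=imaging.capture("top");s=imaging.capture("scene")
a=cv2.resize(t["frame"][170:225,180:340],None,fx=5,fy=5,interpolation=cv2.INTER_CUBIC)
b=cv2.resize(s["frame"][190:255,320:480],None,fx=5,fy=5,interpolation=cv2.INTER_CUBIC)
cv2.imwrite("pics/c1.png",np.vstack([a,b])[:600]);
for n,p in(("top",t),("scene",s)):
  for k in models.cut_out(p,"lock_pin")[:3]:
    m=k["region"];ys,xs=np.nonzero(m);print(n,k["confidence"],m.sum(),xs.min(),xs.max(),ys.min(),ys.max())
print("scale",onz(t,(195,210),.02),onz(t,(196,210),.02),onz(t,(228,208),.02),onz(t,(290,192),.096), onz(s,(425,228),.02),onz(s,(461,231),.02))
print(tri(t,(286.7,192),s,(351.5,217.3)),tri(t,(288.7,191.9),s,(349.6,211.9)))
E
```

```text
top 0.74 156 215 238 201 214
top 0.64 80 194 199 203 218
scene 0.69 245 408 437 218 233
scene 0.62 140 456 464 219 244
scale [0.504 0.486 0.02 ] [0.504 0.482 0.02 ] [0.512 0.369 0.02 ] [0.561 0.147 0.096] [0.507 0.381 0.02 ] [0.492 0.484 0.02 ]
(array([0.563, 0.164, 0.074]), np.float64(0.008628190356845549)) (array([0.561, 0.156, 0.095]), np.float64(0.009433523304774366))
```

View pics/c1.png

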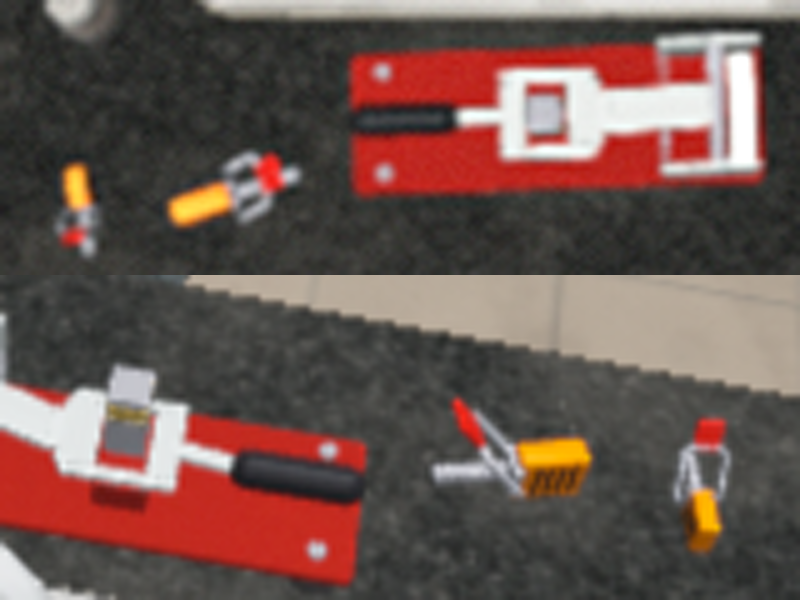

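Candidates: pin A at top (228,208) / scene (425,228), about 95 mm long, and pin B at top (195,211) / scene (461,231), about 62 mm long. The real one is 90 mm, so I choose A. The crop also shows the stub in the slot at top (289,193). Next I measure the pin and chipper poses.

```bash
python3 - <<'E'
from h import *
np.set_printoptions(precision=4,suppress=True)
t=imaging.capture("top");s=imaging.capture("scene")
def cen(p,box,lo,hi,name):
    x0,y0,x1,y1=box;h=cv2.cvtColor(p["frame"][y0:y1,x0:x1],cv2.COLOR_BGR2HSV)
    m=cv2.inRange(h,lo,hi);n,l,st,c=cv2.connectedComponentsWithStats(m);i=1+st[1:,4].argmax()
    ys,xs=np.nonzero(l==i);pt=np.c_[xs+x0,ys+y0].astype(float);return pt
# orange grip
og=cen(t,(208,196,245,222),(10,120,120),(28,255,255),'g');os_=cen(s,(400,212,445,245),(8,120,100),(28,255,255),'g')
print("orange top",og.mean(0),len(og),"scene",os_.mean(0),len(os_))
print(onz(t,og.mean(0),.036),onz(s,os_.mean(0),.022),tri(t,og.mean(0),s,os_.mean(0)))
vt=cv2.fitLine(og.astype(np.float32),cv2.DIST_L2,0,.01,.01).ravel();print("grip dir px",vt)
c=lambda x,y:((x-2)/5+180,(y-2)/5+170); d=lambda x,y:((x-2)/5+320,(y-277)/5+190)
for n,a,b in[("tip",c(297,176),d(434,472)),("tab",c(268,172),d(466,424)),("gripend",c(171,211),d(588,470)),("stubtop",c(544,113),d(133,385)),("blackend",c(354,120),d(365,480)),("screw1",c(381,71),d(316,550)),("screw2",c(384,172),d(328,448)),("blackstart",c(455,117),d(238,468))]:
    print(n,np.round(a,1),np.round(b,1),*tri(t,a,s,b))
# base red edges
red=cen(t,(245,172,340,215),(0,150,90),(6,255,255),'r')
for z in(.0,.01):
    w=np.array([onz(t,p,z)[:2] for p in red])
    for nm,f in(("far",max),("near",min)):
        q=[]
        for u in range(252,335):
            col=[p for p in red if p[0]==u]
            if len(col)>1 and (u<308 or nm=="near"): q.append(onz(t,(u,f(p[1] for p in col) if nm=="near" and 0 else (min if nm=="far" else max)(p[1] for p in col)),z)[:2])
        q=np.array(q);k=np.polyfit(q[:,1],q[:,0],1);print(z,nm,len(q),k,"deg",np.degrees(np.arctan(k[0])), "x at y=.16",np.polyval(k,.16))
    print(w.min(0),w.max(0))
E
```

```text
orange top [219.5867 210.4267] 75 scene [430.4161 227.219 ] 137
[0.502  0.3956 0.036 ] [0.5015 0.3958 0.022 ] (array([0.5027, 0.3968, 0.0239]), np.float64(0.002607844298749639))
grip dir px [  0.9473  -0.3204 219.5867 210.4267]
tip [239.  204.8] [406.4 229. ] [0.523  0.3295 0.0197] 0.002635257415292322
tab [233.2 204. ] [412.8 219.4] [0.5223 0.3401 0.0686] 0.005392016397686196
gripend [213.8 211.8] [437.2 228.6] [0.4982 0.4179 0.0179] 0.0033801151975000826
stubtop [288.4 192.2] [346.2 211.6] [0.5607 0.1517 0.0941] 0.001221669208317056
blackend [250.4 193.6] [392.6 230.6] [0.5601 0.2874 0.0479] 0.0004632581155610239
screw1 [255.8 183.8] [382.8 244.6] [0.5973 0.2699 0.0245] 0.003883162614924992
screw2 [256.4 204. ] [385.2 224.2] [0.5255 0.2669 0.0263] 0.0032958247396179126
blackstart [270.6 193. ] [367.2 228.2] [0.5631 0.217  0.04  ] 0.0013113022223904859
0.0 far 56 [0.0838 0.5297] deg 4.789380254808738 x at y=.16 0.5431138726156668
0.0 near 67 [-0.0318  0.521 ] deg -1.8228507337656017 x at y=.16 0.5158631166081494
[0.5129 0.001 ] [0.556 0.295]
0.01 far 56 [0.0838 0.5289] deg 4.789380254808728 x at y=.16 0.5423471551579097
0.01 near 67 [-0.0318  0.5203] deg -1.8228507337657343 x at y=.16 0.5151949801326503
[0.5122 0.0014] [0.5551 0.2936]
```

```bash
cat >> h.py <<'E'
def plan(wps,step=.04,yaws=None,tstep=6.0):
    """rows (tool axes, tool down) through wps (xyz); yaw of tool x (deg) to reach, from measured pose"""
    s=r.sense();R=np.array(s["ee_rot"]);p=np.array(s["tcp_pos"]);yaw=np.degrees(np.arctan2(R[1,0],R[0,0]))
    tgt=yaw if yaws is None else yaws; rows=[]
    for w in map(np.array,wps):
        while np.linalg.norm(w-p)>.0006:
            v=w-p;n=np.linalg.norm(v);v=v*min(1,step/n);a=np.radians(yaw)
            X=np.array([np.cos(a),np.sin(a),0]);Y=np.array([np.sin(a),-np.cos(a),0])
            d=np.round([v@X,v@Y,-v[2]],3 if n>.006 else 4);dy=(tgt-yaw+180)%360-180;tr=-np.round(np.clip(dy,-tstep,tstep),1)
            if np.abs(d).max()<.0003: break
            rows.append([d.tolist(),float(tr)+0.]);p=p+d[0]*X+d[1]*Y-np.array([0,0,d[2]]);yaw-=tr
    while abs((tgt-yaw+180)%360-180)>.3:
        tr=-np.round(np.clip((tgt-yaw+180)%360-180,-tstep,tstep),1);rows.append([[0,0,0],float(tr)]);yaw-=tr
    for i in range(0,len(rows),5):print(rows[i:i+5])
    print("end",p.round(4),round(yaw,2))
E
python3 -c "
from h import *
plan([(.38,-.25,.25),(.45,.2,.22),(.502,.399,.16)],yaws=-73.2)"
```

```text
[[[-0.029, 0.027, -0.003], -6.0], [[-0.032, 0.024, -0.003], -6.0], [[-0.034, 0.021, -0.003], -6.0], [[-0.036, 0.017, -0.003], -6.0], [[-0.038, 0.013, -0.002], -6.0]]
[[[-0.039, 0.009, -0.003], -6.0], [[-0.04, 0.005, -0.002], -6.0], [[-0.04, 0.001, -0.003], -6.0], [[-0.04, -0.003, -0.002], -6.0], [[-0.039, -0.007, -0.003], -6.0]]
[[[-0.012, -0.003, -0.0], -6.0], [[-0.04, -0.0, 0.003], -6.0], [[-0.04, -0.004, 0.003], -6.0], [[-0.039, -0.009, 0.003], -6.0], [[-0.038, -0.013, 0.002], -6.0]]
[[[-0.036, -0.016, 0.003], -1.3], [[-0.036, -0.017, 0.002], 0.0], [[-0.036, -0.017, 0.003], 0.0], [[-0.036, -0.017, 0.002], 0.0], [[-0.036, -0.017, 0.003], 0.0]]
[[[-0.036, -0.018, 0.002], 0.0], [[-0.036, -0.017, 0.003], 0.0], [[-0.014, -0.007, 0.001], 0.0], [[-0.0004, -0.0005, -0.0004], 0.0], [[-0.033, -0.02, 0.011], 0.0]]
[[[-0.033, -0.02, 0.011], 0.0], [[-0.033, -0.02, 0.011], 0.0], [[-0.033, -0.02, 0.011], 0.0], [[-0.032, -0.02, 0.012], 0.0], [[-0.012, -0.007, 0.004], 0.0]]
end [0.5017 0.3994 0.16  ] -73.24
```

>>> apply_moves(moves=[[[-0.029,0.027,-0.003],-6],[[-0.032,0.024,-0.003],-6],[[-0.034,0.021,-0.003],-6],[[-0.036,0.017,-0.003],-6],[[-0.038,0.013,-0.002],-6]], hand=0.055)

```text
time_s: 1.92
tcp_pos: [0.2711, -0.4306, 0.237]
ee_rot: [[-0.698, -0.716, 0.001], [-0.716, 0.698, -0.001], [0.0, -0.001, -1.0]]
wrist_force: [1.3, 0.1, 0.0]
gripper_width: 0.709
gripper_force: 0.0
```

>>> apply_moves(moves=[[[-0.039,0.009,-0.003],-6],[[-0.04,0.005,-0.002],-6],[[-0.04,0.001,-0.003],-6],[[-0.04,-0.003,-0.002],-6],[[-0.039,-0.007,-0.003],-6]])

```text
time_s: 2.33
tcp_pos: [0.3745, -0.2589, 0.25]
ee_rot: [[-0.246, -0.969, 0.001], [-0.969, 0.246, -0.0], [-0.0, -0.001, -1.0]]
wrist_force: [-0.0, -0.9, -0.8]
gripper_width: 0.634
gripper_force: 0.0
```

>>> apply_moves(moves=[[[-0.012,-0.003,0],-6],[[-0.04,0,0.003],-6],[[-0.04,-0.004,0.003],-6],[[-0.039,-0.009,0.003],-6],[[-0.038,-0.013,0.002],-6]])

```text
time_s: 2.75
tcp_pos: [0.4046, -0.0898, 0.2387]
ee_rot: [[0.271, -0.963, 0.001], [-0.963, -0.271, 0.0], [0.0, -0.001, -1.0]]
wrist_force: [1.6, -0.2, 0.4]
gripper_width: 0.627
gripper_force: 0.0
```

>>> apply_moves(moves=[[[-0.036,-0.016,0.003],-1.3],[[-0.036,-0.017,0.002],0],[[-0.036,-0.017,0.003],0],[[-0.036,-0.017,0.002],0],[[-0.036,-0.017,0.003],0]])

```text
time_s: 3.17
tcp_pos: [0.4342, 0.1071, 0.2261]
ee_rot: [[0.289, -0.957, 0.001], [-0.957, -0.289, 0.001], [-0.0, -0.002, -1.0]]
wrist_force: [0.7, -0.1, -0.3]
gripper_width: 0.632
gripper_force: 0.0
```

>>> apply_moves(moves=[[[-0.036,-0.018,0.002],0],[[-0.036,-0.017,0.003],0],[[-0.014,-0.007,0.001],0],[[-0.033,-0.02,0.011],0],[[-0.033,-0.02,0.011],0]])

```text
time_s: 3.58
tcp_pos: [0.4692, 0.2754, 0.1982]
ee_rot: [[0.288, -0.958, 0.001], [-0.958, -0.288, 0.001], [-0.001, -0.002, -1.0]]
wrist_force: [1.0, -0.2, 0.7]
gripper_width: 0.628
gripper_force: 0.0
```

>>> apply_moves(moves=[[[-0.033,-0.02,0.011],0],[[-0.033,-0.02,0.011],0],[[-0.032,-0.02,0.012],0],[[-0.012,-0.007,0.004],0],[[0,0,0],0]])

```text
time_s: 4.0
tcp_pos: [0.5014, 0.4009, 0.1569]
ee_rot: [[0.29, -0.957, -0.002], [-0.957, -0.29, -0.002], [0.002, 0.002, -1.0]]
wrist_force: [-0.1, 0.4, -0.3]
gripper_width: 0.633
gripper_force: 0.0
```

>>> apply_moves(moves=[[[0.001,0,0.035],0],[[0,0,0.035],0],[[0,0,0.035],0],[[0,0,0.025],0],[[0,0,0.018],0]])

```text
time_s: 4.42
tcp_pos: [0.5007, 0.3953, 0.0094]
ee_rot: [[0.287, -0.958, -0.003], [-0.958, -0.287, -0.003], [0.002, 0.004, -1.0]]
wrist_force: [0.5, -0.1, 0.1]
gripper_width: 0.636
gripper_force: 0.0
```

>>> apply_moves(moves=[[[0,0,0.002],0],[[0,0,0],0],[[0,0,0],0]])

```text
time_s: 4.67
tcp_pos: [0.5026, 0.398, 0.0114]
ee_rot: [[0.288, -0.958, 0.002], [-0.958, -0.288, 0.002], [-0.001, -0.002, -1.0]]
wrist_force: [0.6, 0.1, 1.3]
gripper_width: 0.626
gripper_force: 0.0
```

>>> apply_moves(moves=[[[0,0,0],0],[[0,0,0],0],[[0,0,0],0],[[0,0,0],0],[[0,0,0],0]], hand=0.0)

```text
time_s: 5.08
tcp_pos: [0.5018, 0.398, 0.0101]
ee_rot: [[0.288, -0.958, 0.001], [-0.958, -0.288, 0.001], [-0.0, -0.001, -1.0]]
wrist_force: [0.7, -0.1, 0.0]
gripper_width: 0.338
gripper_force: 0.0
```

>>> apply_moves(moves=[[[0,0,-0.02],0],[[0,0,-0.03],0],[[0,0,-0.03],0],[[0,0,-0.03],0],[[0,0,-0.01],0]])

```text
time_s: 5.5
tcp_pos: [0.5036, 0.3997, 0.1351]
ee_rot: [[0.289, -0.957, 0.007], [-0.957, -0.289, 0.006], [-0.004, -0.008, -1.0]]
wrist_force: [0.7, 0.2, 1.0]
gripper_width: 0.026
gripper_force: 0.0
```

```bash
python3 - <<'E'
from h import *
t=imaging.capture("top");s=imaging.capture("scene")
a=cv2.resize(t["frame"][165:230,180:340],None,fx=5,fy=5,interpolation=cv2.INTER_CUBIC)[:300]
b=cv2.resize(s["frame"][180:240,330:490],None,fx=5,fy=5,interpolation=cv2.INTER_CUBIC)
cv2.imwrite("pics/c2.png",np.vstack([a,b]));q=r.sense();print(q["tcp_pos"],q["wrist_force"],q["moment"],q["joints"])
E
```

```text
[0.50271283 0.39912587 0.13262231] [-0.65105231 -0.00628425  0.55343233] [-0.01151574  0.15906971 -0.00633115] [ 5.28719671e+01  2.75528303e+01 -4.26851164e+00  2.11255024e-02
 -5.78199959e+01 -3.61104618e+01]
```

View pics/c2.png

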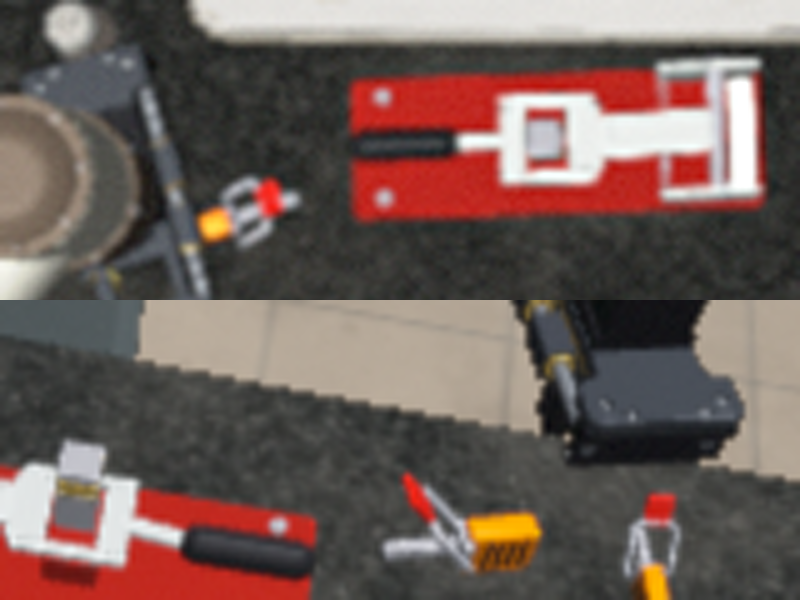

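The crop shows the pin still in its place (scene ≈ (431,228)). I lifted before the slow fingers had closed, so I'll repeat the grasp with more closing time.

>>> apply_moves(moves=[[[0,0,0],0],[[0,0,0],0],[[0,0,0],0],[[0,0,0],0],[[0,0,0],0]], hand=0.05)

```text
time_s: 6.02
tcp_pos: [0.5014, 0.3975, 0.1283]
ee_rot: [[0.288, -0.958, -0.001], [-0.958, -0.288, -0.002], [0.001, 0.002, -1.0]]
wrist_force: [1.1, 1.0, -0.4]
gripper_width: 0.302
gripper_force: 0.0
```

>>> apply_moves(moves=[[[0,0,0],0],[[0,0,0],0],[[0,0,0.01],0],[[0,0,0.03],0],[[0,0,0.03],0]])

```text
time_s: 6.43
tcp_pos: [0.5023, 0.3988, 0.0598]
ee_rot: [[0.288, -0.958, 0.003], [-0.958, -0.288, 0.003], [-0.003, -0.003, -1.0]]
wrist_force: [-0.5, -0.2, -0.1]
gripper_width: 0.559
gripper_force: 0.0
```

>>> apply_moves(moves=[[[0,0,0.03],0],[[0,0,0.018],0],[[0,0,0.004],0],[[0,0,0],0],[[0,0,0],0]])

```text
time_s: 6.85
tcp_pos: [0.5023, 0.3984, 0.0082]
ee_rot: [[0.289, -0.957, 0.001], [-0.957, -0.289, 0.001], [-0.0, -0.001, -1.0]]
wrist_force: [0.5, -0.2, 0.8]
gripper_width: 0.576
gripper_force: 0.0
```

>>> apply_moves(moves=[[[0,0,0],0],[[0,0,0],0],[[0,0,0],0],[[0,0,0],0],[[0,0,0],0]], hand=0.0)

```text
time_s: 7.27
tcp_pos: [0.5019, 0.3981, 0.0082]
ee_rot: [[0.288, -0.958, 0.001], [-0.958, -0.288, 0.001], [-0.001, -0.001, -1.0]]
wrist_force: [0.4, 0.2, 0.8]
gripper_width: 0.28
gripper_force: 0.0
```

>>> apply_moves(moves=[[[0,0,0],0],[[0,0,0],0],[[0,0,0],0],[[0,0,0],0],[[0,0,0],0]])

```text
time_s: 7.68
tcp_pos: [0.5017, 0.3979, 0.0079]
ee_rot: [[0.288, -0.957, 0.0], [-0.957, -0.288, 0.0], [-0.0, -0.0, -1.0]]
wrist_force: [-0.8, -0.8, 4.0]
gripper_width: 0.203
gripper_force: 30.0
```

```bash
python3 -c "
from h import *
plan([(.5018,.398,.10),(.557,.265,.071)],yaws=-88.2,step=.03)"
```

```text
[[[-0.0, -0.0, -0.03], 6.0], [[-0.0, -0.0, -0.03], 6.0], [[-0.0, -0.0, -0.03], 3.0], [[-0.0001, -0.0001, -0.0021], 0.0], [[0.027, -0.01, 0.006], 0.0]]
[[[0.027, -0.01, 0.006], 0.0], [[0.027, -0.011, 0.006], 0.0], [[0.028, -0.01, 0.006], 0.0], [[0.026, -0.01, 0.005], 0.0]]
end [0.5569 0.2647 0.071 ] -88.23
```

>>> apply_moves(moves=[[[0,0,-0.02],0],[[0,0,-0.036],0],[[0,0,-0.036],6],[[0.027,-0.01,0.006],6],[[0.027,-0.01,0.006],3]])

```text
time_s: 8.1
tcp_pos: [0.5303, 0.3495, 0.0905]
ee_rot: [[0.029, -1.0, 0.005], [-1.0, -0.029, 0.006], [-0.006, -0.006, -1.0]]
wrist_force: [0.7, -1.1, -2.2]
gripper_width: 0.202
gripper_force: 30.0
```

>>> apply_moves(moves=[[[0.027,-0.011,0.006],0],[[0.028,-0.01,0.006],0],[[0.026,-0.01,0.005],0],[[0,0,0],0],[[0,0,0],0]])

```text
time_s: 8.52
tcp_pos: [0.5622, 0.2652, 0.0693]
ee_rot: [[0.028, -1.0, -0.002], [-1.0, -0.028, -0.001], [0.001, 0.002, -1.0]]
wrist_force: [0.1, 0.8, -0.9]
gripper_width: 0.202
gripper_force: 30.0
```

```bash
python3 - <<'E'
from h import *
np.set_printoptions(precision=4,suppress=True)
t=imaging.capture("top");s=imaging.capture("scene")
a=cv2.resize(t["frame"][172:212,220:320],None,fx=8,fy=8,interpolation=cv2.INTER_CUBIC)[:300]
b=cv2.resize(s["frame"][185:225,330:430],None,fx=8,fy=8,interpolation=cv2.INTER_CUBIC)[:300]
cv2.imwrite("pics/c3.png",np.vstack([a,b]));q=r.sense();print(q["tcp_pos"],q["ee_rot"],q["wrist_force"],q["gripper_width"])
tip=np.array(q["tcp_pos"])+.072*np.array(q["ee_rot"])[:,0]+[0,0,.012]
for p in(t,s):print("pred tip",proj(p,tip),"mouth",proj(p,(.56,.1637,.082)),[np.array(k["at"])*[640,400] for k in models.place_of(p,"pin_tip")[:2]])
E
```

```text
[0.5622 0.2673 0.0702] [[ 0.0305 -0.9995 -0.0001]
 [-0.9995 -0.0305  0.    ]
 [-0.0001  0.0001 -1.    ]] [ 1.3864  0.2017 -1.6892] 0.2067707526904076
pred tip [275.9822 191.4139] mouth [285.2645 192.7159] [array([273.408, 188.4  ])]
pred tip [361.2414 218.198 ] mouth [350.3782 214.8822] [array([360.128, 218.8  ]), array([457.6, 221. ])]
```

View pics/c3.png

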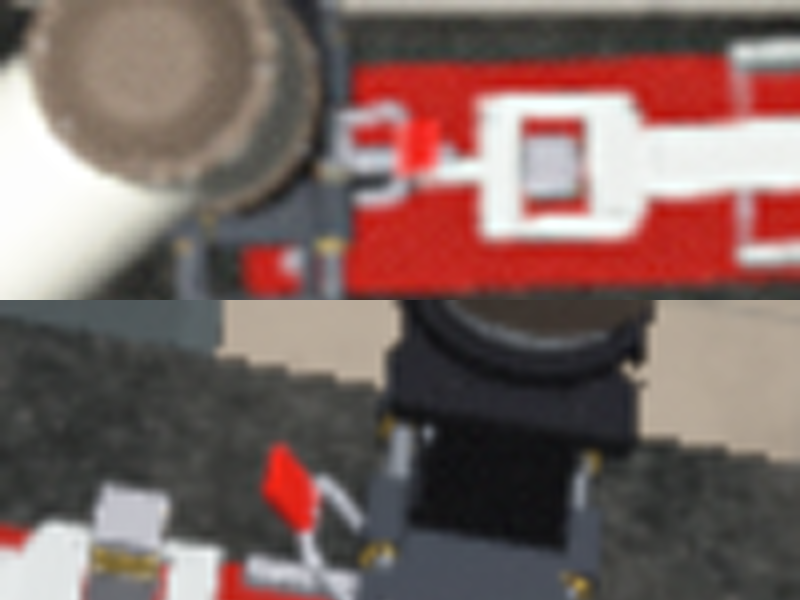

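```bash
python3 - <<'E'
from h import *
np.set_printoptions(precision=4,suppress=True)
t=imaging.capture("top");s=imaging.capture("scene")
c=lambda x,y:((x-3.5)/8+220,(y-3.5)/8+172); d=lambda x,y:((x-3.5)/8+330,(y-303.5)/8+185)
print("tab top z.13",onz(t,c(418,147),.13),"tri",tri(t,c(418,147),s,d(290,490)))
print("loop arms",onz(t,c(375,112),.105),onz(t,c(375,195),.105))
print("stub",onz(t,c(549,166),.096),"edges",onz(t,c(549,134),.096),onz(t,c(549,198),.096),"tri",tri(t,c(549,166),s,d(132,513)))
# subpixel: redness centroid of the tab, gray centroid of stub
f=t["frame"].astype(float);
F=f[180:200,266:278];
print("strap",onz(t,c(560,93),.052),onz(t,c(560,240),.052),"slot",onz(t,c(555,117),.05),onz(t,c(555,215),.05),"lever slope",onz(t,c(690,128),.06),onz(t,c(690,193),.06))
print("front arm",onz(t,c(465,160),.045),onz(t,c(465,180),.045))
print(np.array(t["frame"][184:200,287]).tolist())
E
```

```text
tab top z.13 [0.5646 0.2053 0.13  ] tri (array([0.5648, 0.2045, 0.1292]), np.float64(0.0017151635805729302))
loop arms [0.5819 0.2258 0.105 ] [0.5468 0.2254 0.105 ]
stub [0.56  0.153 0.096] edges [0.5736 0.153  0.096 ] [0.5464 0.1529 0.096 ] tri (array([0.5603, 0.1518, 0.0954]), np.float64(0.002413672089688763))
strap [0.5963 0.1508 0.052 ] [0.532  0.1504 0.052 ] slot [0.586 0.153 0.05 ] [0.5431 0.1528 0.05  ] lever slope [0.5801 0.094  0.06  ] [0.5519 0.0939 0.06  ]
front arm [0.5676 0.1925 0.045 ] [0.5588 0.1924 0.045 ]
[[237, 239, 238], [251, 252, 245], [179, 182, 225], [64, 68, 195], [76, 73, 175], [176, 170, 189], [209, 198, 198], [207, 199, 198], [207, 198, 201], [205, 197, 198], [211, 204, 205], [216, 209, 206], [152, 149, 159], [59, 66, 154], [96, 100, 199], [210, 214, 236]]
```

The crop shows the pin's loop and tab ahead of the gripper at top px (272,190), and the stub at (288,192), about 4 mm to the near side of the slot middle. The pin has to shift about 6 mm toward −x before I advance.

>>> apply_moves(moves=[[[0,0.006,0],0],[[0.01,0,0],0],[[0.01,0,0],0],[[0,0,0],0],[[0,0,0],0]])

```text
time_s: 9.23
tcp_pos: [0.5569, 0.2461, 0.0707]
ee_rot: [[0.03, -1.0, 0.0], [-1.0, -0.03, 0.0], [-0.0, -0.0, -1.0]]
wrist_force: [-1.5, 0.1, -1.3]
gripper_width: 0.204
gripper_force: 30.0
```

>>> apply_moves(moves=[[[0.002,0,0],0],[[0.002,0,0],0],[[0.002,0,0],0],[[0,0,0],0]])

```text
time_s: 9.57
tcp_pos: [0.557, 0.2406, 0.0705]
ee_rot: [[0.03, -1.0, -0.0], [-1.0, -0.03, -0.0], [0.0, 0.0, -1.0]]
wrist_force: [-0.3, 0.9, -1.6]
gripper_width: 0.203
gripper_force: 30.0
```

>>> apply_moves(moves=[[[0.001,0,0],0],[[0.001,0,0],0],[[0.001,0,0],0],[[0,0,0],0]])

```text
time_s: 9.9
tcp_pos: [0.5571, 0.2378, 0.0705]
ee_rot: [[0.031, -1.0, -0.0], [-1.0, -0.031, -0.0], [0.0, 0.0, -1.0]]
wrist_force: [-0.5, -0.2, -1.1]
gripper_width: 0.207
gripper_force: 30.0
```

>>> apply_moves(moves=[[[0.001,0,0],0],[[0.001,0,0],0],[[0,0,0],0]])

```text
time_s: 10.15
tcp_pos: [0.5571, 0.2358, 0.0705]
ee_rot: [[0.031, -1.0, -0.0], [-1.0, -0.031, -0.0], [0.0, 0.0, -1.0]]
wrist_force: [-0.2, -0.0, -0.5]
gripper_width: 0.206
gripper_force: 30.0
```

>>> apply_moves(moves=[[[0.001,0,0],0],[[0.001,0,0],0],[[0,0,0],0]])

```text
time_s: 10.4
tcp_pos: [0.5572, 0.2337, 0.0705]
ee_rot: [[0.031, -1.0, -0.0], [-1.0, -0.031, -0.0], [0.0, 0.0, -1.0]]
wrist_force: [0.4, 0.6, -2.4]
gripper_width: 0.204
gripper_force: 30.0
```

>>> apply_moves(moves=[[[0.001,0,0],0],[[0.001,0,0],0],[[0,0,0],0]])

```text
time_s: 10.65
tcp_pos: [0.5572, 0.2318, 0.0705]
ee_rot: [[0.031, -1.0, -0.0], [-1.0, -0.031, -0.0], [0.0, 0.0, -1.0]]
wrist_force: [0.1, -0.4, -1.9]
gripper_width: 0.207
gripper_force: 30.0
```

>>> apply_moves(moves=[[[0.001,0,0],0],[[0.001,0,0],0],[[0,0,0],0]])

```text
time_s: 10.9
tcp_pos: [0.5573, 0.2298, 0.0705]
ee_rot: [[0.031, -1.0, -0.0], [-1.0, -0.031, -0.0], [0.0, 0.0, -1.0]]
wrist_force: [0.1, 0.3, -1.9]
gripper_width: 0.2
gripper_force: 30.0
```

>>> apply_moves(moves=[[[0.001,0,0],0],[[0.001,0,0],0],[[0,0,0],0]])

```text
time_s: 11.15
tcp_pos: [0.5574, 0.2278, 0.0705]
ee_rot: [[0.03, -1.0, -0.0], [-1.0, -0.03, -0.0], [0.0, 0.0, -1.0]]
wrist_force: [0.3, -0.2, -1.0]
gripper_width: 0.203
gripper_force: 30.0
```

>>> apply_moves(moves=[[[0.001,0,0],0],[[0.001,0,0],0],[[0,0,0],0]])

```text
time_s: 11.4
tcp_pos: [0.5574, 0.2258, 0.0705]
ee_rot: [[0.031, -1.0, -0.0], [-1.0, -0.031, -0.0], [0.0, 0.0, -1.0]]
wrist_force: [-0.5, -0.6, -1.2]
gripper_width: 0.203
gripper_force: 30.0
```

>>> apply_moves(moves=[[[0.002,0,0],0],[[0.002,0,0],0],[[0.002,0,0],0],[[0,0,0],0]])

```text
time_s: 11.73
tcp_pos: [0.5576, 0.2195, 0.0705]
ee_rot: [[0.03, -1.0, -0.0], [-1.0, -0.03, -0.0], [0.0, 0.0, -1.0]]
wrist_force: [0.2, -0.5, -1.6]
gripper_width: 0.208
gripper_force: 30.0
```

>>> apply_moves(moves=[[[0.002,0,0],0],[[0.002,0,0],0],[[0.002,0,0],0],[[0,0,0],0]])

```text
time_s: 12.07
tcp_pos: [0.5578, 0.2135, 0.0705]
ee_rot: [[0.03, -1.0, -0.0], [-1.0, -0.03, -0.0], [0.0, 0.0, -1.0]]
wrist_force: [-0.0, 0.2, -1.8]
gripper_width: 0.206
gripper_force: 30.0
```

>>> apply_moves(moves=[[[0.002,0,0],0],[[0.002,0,0],0],[[0.002,0,0],0],[[0,0,0],0]])

```text
time_s: 12.4
tcp_pos: [0.558, 0.2075, 0.0705]
ee_rot: [[0.03, -1.0, -0.0], [-1.0, -0.03, -0.0], [0.0, 0.0, -1.0]]
wrist_force: [-0.5, 0.1, -1.6]
gripper_width: 0.208
gripper_force: 30.0
```

```bash
python3 - <<'E'
from h import *
s=imaging.capture("scene");t=imaging.capture("top")
a=cv2.resize(t["frame"][172:212,240:340],None,fx=8,fy=8,interpolation=cv2.INTER_CUBIC)[:280]
b=cv2.resize(s["frame"][185:225,310:410],None,fx=8,fy=8,interpolation=cv2.INTER_CUBIC)
cv2.imwrite("pics/c4.png",np.vstack([a,b]));q=r.sense();print(q["tcp_pos"],q["wrist_force"],q["moment"])
E
```

```text
[0.55808291 0.20785674 0.07059244] [ 0.7110231   0.32511568 -1.47008411] [0.08546776 0.11250759 0.00439322]
```

View pics/c4.png

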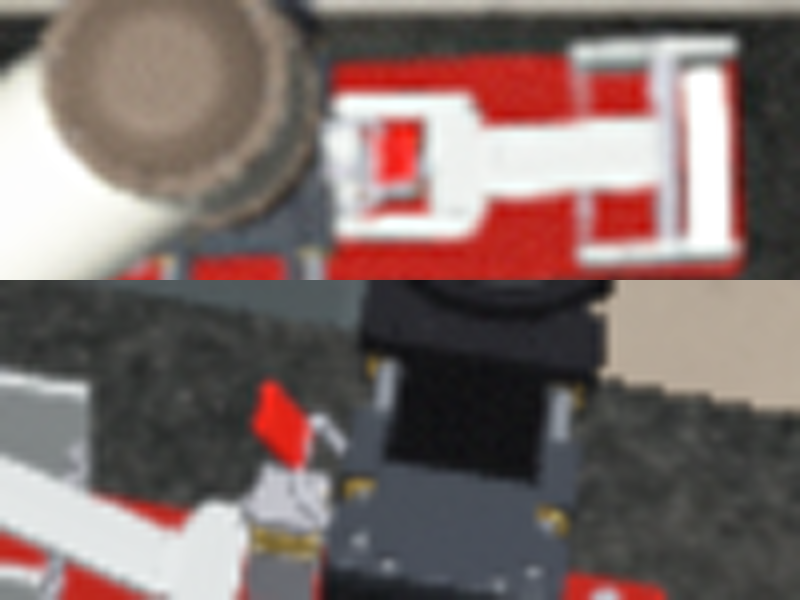

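The crops show the pin entering the stub, with the tab over the stub at top (289,191) and the shoulder still about 15 mm short. No side force, so I carry on to shoulder contact.

>>> apply_moves(moves=[[[0.002,0,0],0],[[0.002,0,0],0],[[0.002,0,0],0],[[0.002,0,0],0],[[0,0,0],0]])

```text
time_s: 12.92
tcp_pos: [0.5582, 0.1995, 0.0705]
ee_rot: [[0.03, -1.0, -0.0], [-1.0, -0.03, -0.0], [0.0, 0.0, -1.0]]
wrist_force: [-0.3, -0.0, -1.6]
gripper_width: 0.204
gripper_force: 30.0
```

>>> apply_moves(moves=[[[0.001,0,0],0],[[0.001,0,0],0],[[0.001,0,0],0],[[0,0,0],0]])

```text
time_s: 13.25
tcp_pos: [0.5583, 0.1968, 0.0705]
ee_rot: [[0.031, -1.0, -0.0], [-1.0, -0.031, -0.0], [0.0, 0.0, -1.0]]
wrist_force: [0.0, 0.2, -1.5]
gripper_width: 0.209
gripper_force: 30.0
```

>>> apply_moves(moves=[[[0.001,0,0],0],[[0.001,0,0],0],[[0,0,0],0]])

```text
time_s: 13.5
tcp_pos: [0.5584, 0.1948, 0.0705]
ee_rot: [[0.031, -1.0, -0.0], [-1.0, -0.031, -0.0], [0.0, 0.0, -1.0]]
wrist_force: [-0.5, 0.1, -1.4]
gripper_width: 0.209
gripper_force: 30.0
```

>>> apply_moves(moves=[[[0.001,0,0],0],[[0,0,0],0]])

```text
time_s: 13.67
tcp_pos: [0.5584, 0.1938, 0.0705]
ee_rot: [[0.031, -1.0, -0.0], [-1.0, -0.031, -0.0], [0.0, 0.0, -1.0]]
wrist_force: [-0.1, -0.3, -1.3]
gripper_width: 0.204
gripper_force: 30.0
```

>>> apply_moves(moves=[[[0.001,0,0],0],[[0,0,0],0]])

```text
time_s: 13.83
tcp_pos: [0.5584, 0.1928, 0.0705]
ee_rot: [[0.031, -1.0, -0.0], [-1.0, -0.031, -0.0], [0.0, 0.0, -1.0]]
wrist_force: [0.2, -0.2, -1.7]
gripper_width: 0.204
gripper_force: 30.0
```

>>> apply_moves(moves=[[[0.001,0,0],0],[[0,0,0],0]])

```text
time_s: 14.0
tcp_pos: [0.5586, 0.1923, 0.0706]
ee_rot: [[0.031, -1.0, 0.0], [-1.0, -0.031, 0.001], [-0.001, -0.0, -1.0]]
wrist_force: [-0.9, 2.3, -0.9]
gripper_width: 0.204
gripper_force: 30.0
```

>>> apply_moves(moves=[[[0.001,0,0],0],[[0,0,0],0]])

```text
time_s: 14.17
tcp_pos: [0.5586, 0.1922, 0.0706]
ee_rot: [[0.031, -1.0, 0.001], [-1.0, -0.031, 0.002], [-0.002, -0.001, -1.0]]
wrist_force: [-1.0, 5.3, -1.8]
gripper_width: 0.206
gripper_force: 30.0
```

>>> apply_moves(moves=[[[0.001,0,0],0],[[0,0,0],0]])

```text
time_s: 14.33
tcp_pos: [0.5587, 0.1922, 0.0707]
ee_rot: [[0.031, -1.0, 0.001], [-1.0, -0.031, 0.004], [-0.003, -0.002, -1.0]]
wrist_force: [-2.7, 7.6, -1.7]
gripper_width: 0.204
gripper_force: 30.0
```

>>> apply_moves(moves=[[[0,0,0],0],[[0,0,0],0],[[0,0,0],0],[[0,0,0],0],[[0,0,0],0]], hand=0.05)

```text
time_s: 14.75
tcp_pos: [0.5587, 0.1896, 0.0707]
ee_rot: [[0.03, -1.0, 0.0], [-1.0, -0.03, -0.0], [0.0, -0.0, -1.0]]
wrist_force: [-0.2, -0.2, -0.4]
gripper_width: 0.493
gripper_force: 0.0
```

>>> apply_moves(moves=[[[0,0,0],0],[[0,0,0],0],[[0,0,0],0],[[0,0,-0.01],0],[[0,0,-0.03],0]])

```text
time_s: 15.17
tcp_pos: [0.5557, 0.1884, 0.1071]
ee_rot: [[0.03, -1.0, -0.009], [-1.0, -0.03, -0.005], [0.004, 0.009, -1.0]]
wrist_force: [0.2, -0.1, 0.7]
gripper_width: 0.573
gripper_force: 0.0
```

>>> apply_moves(moves=[[[0,0,-0.03],0],[[0,0,-0.03],0],[[0,0,0],0],[[0,0,0],0],[[0,0,0],0]], hand=0.0)

```text
time_s: 15.58
tcp_pos: [0.5581, 0.1898, 0.1707]
ee_rot: [[0.03, -1.0, -0.0], [-1.0, -0.03, 0.0], [-0.0, 0.0, -1.0]]
wrist_force: [0.3, 0.3, 0.3]
gripper_width: 0.285
gripper_force: 0.0
```

>>> apply_moves(moves=[[[0,0,0],0],[[0,0,0],0],[[0,0,0],0],[[0,0,0],0],[[0,0,0],0]])

```text
time_s: 16.0
tcp_pos: [0.5585, 0.1899, 0.17]
ee_rot: [[0.031, -1.0, -0.001], [-1.0, -0.031, -0.001], [0.001, 0.001, -1.0]]
wrist_force: [-0.3, 1.2, -0.5]
gripper_width: 0.015
gripper_force: 0.0
```

```bash
python3 - <<'E'
from h import *
s=imaging.capture("scene");t=imaging.capture("top")
a=cv2.resize(t["frame"][172:212,240:340],None,fx=8,fy=8,interpolation=cv2.INTER_CUBIC)[:280]
b=cv2.resize(s["frame"][185:225,310:410],None,fx=8,fy=8,interpolation=cv2.INTER_CUBIC)
cv2.imwrite("pics/c5.png",np.vstack([a,b]));q=r.sense();print(q["tcp_pos"],q["wrist_force"],q["gripper_width"])
m=np.array([.5593+.0005,.1922-.028,.082]);e=np.array([.0305,-.9995,0])
for a_ in(np.radians(55),0):
  X=m+e*(-.003+.059*np.cos(a_))+[0,0,.059*np.sin(a_)];print(X,proj(s,X),proj(t,X))
E
```

```text
[0.55854264 0.18995021 0.17027136] [ 0.29772377 -0.24445068  0.50840716] 0.0061769847177214595
[0.56074065 0.13337441 0.13032997] [340.61368525 202.08940398] [293.53291827 191.10030835]
[0.561508 0.108228 0.082   ] [331.03896051 211.57631273] [301.52108305 192.29167777]
```

View pics/c5.png

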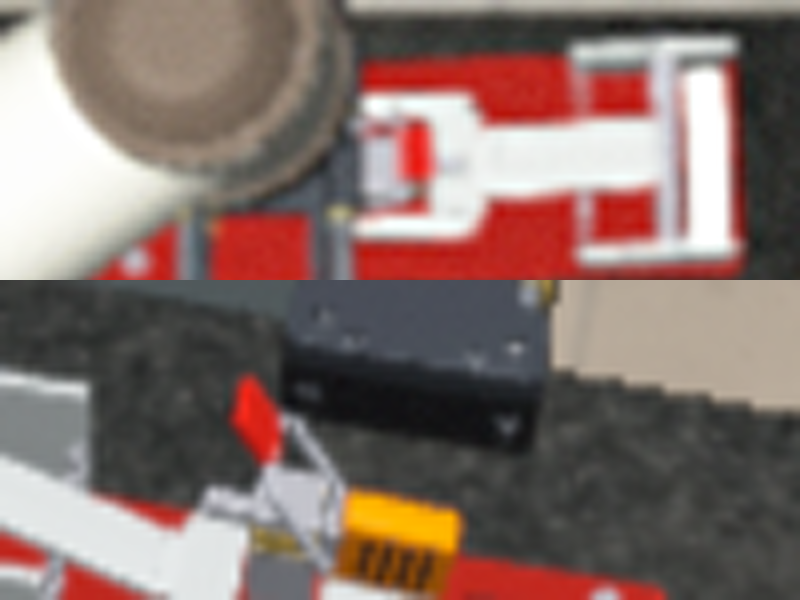

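The scene crop shows the pin through the stub with the tip visible at about (336,212), the grip against the stub and the loop open with its tab at (342,202). The tab's position looks a few millimetres back of where I expected, so I check the seating numerically.

```bash
python3 - <<'E'
from h import *
np.set_printoptions(precision=4,suppress=True)
s=imaging.capture("scene");t=imaging.capture("top")
c=lambda x,y:((x-3.5)/8+240,(y-3.5)/8+172); d=lambda x,y:((x-3.5)/8+310,(y-283.5)/8+185)
di=lambda p:(np.round((p[0]-310)*8+3.5),np.round((p[1]-185)*8+283.5))
print("tab",tri(t,c(417,152),s,d(257,418)),"tip scene onz",onz(s,d(208,497),.082))
e=np.array([.0305,-.9995,0]);lat=np.array([.9995,.0305,0])
for my in(.1642,.170):
  m=np.array([.5596,my,.082])
  for n,x,y,z in[("tip",.044,0,0),("shoulderface top",0,0,.011),("grip top front -y",-.004,-.009,.016),("grip top front +y",-.004,.009,.016),("grip top back +y",-.046,.009,.016),("grip bot back +y",-.046,.009,-.02),("tab60",-.003+.0295,0,.051),("tab55",.031,0,.048)]:
    print(my,n,di(proj(s,m+e*x+lat*y+[0,0,z])))
print("stub mouth top corners",[di(proj(s,np.array([.5596,.1642,.096])+e*x+lat*y)) for x in(0,.024) for y in(-.012,.012)])
for k in models.place_of(s,"tab")[:2]+models.place_of(s,"pin_tip")[:2]+models.place_of(s,"pin_grip")[:2]:print(di(np.array(k["at"])*[640,400]),k["confidence"])
E
```

```text
tab (array([0.5623, 0.1379, 0.1346]), np.float64(0.0028078658397848164)) tip scene onz [0.5588 0.1208 0.082 ]
0.1642 tip (np.float64(205.0), np.float64(501.0))
0.1642 shoulderface top (np.float64(330.0), np.float64(503.0))
0.1642 grip top front -y (np.float64(347.0), np.float64(476.0))
0.1642 grip top front +y (np.float64(339.0), np.float64(515.0))
0.1642 grip top back +y (np.float64(459.0), np.float64(536.0))
0.1642 grip bot back +y (np.float64(449.0), np.float64(598.0))
0.1642 tab60 (np.float64(261.0), np.float64(417.0))
0.1642 tab55 (np.float64(248.0), np.float64(420.0))
0.17 tip (np.float64(221.0), np.float64(504.0))
0.17 shoulderface top (np.float64(347.0), np.float64(506.0))
0.17 grip top front -y (np.float64(363.0), np.float64(479.0))
0.17 grip top front +y (np.float64(355.0), np.float64(519.0))
0.17 grip top back +y (np.float64(476.0), np.float64(539.0))
0.17 grip bot back +y (np.float64(465.0), np.float64(601.0))
0.17 tab60 (np.float64(278.0), np.float64(420.0))
0.17 tab55 (np.float64(265.0), np.float64(423.0))
stub mouth top corners [(np.float64(336.0), np.float64(471.0)), (np.float64(326.0), np.float64(524.0)), (np.float64(269.0), np.float64(460.0)), (np.float64(257.0), np.float64(512.0))]
(np.float64(1179.0), np.float64(1008.0)) 0.64
(np.float64(252.0), np.float64(432.0)) 0.46
(np.float64(222.0), np.float64(512.0)) 0.76
(np.float64(405.0), np.float64(565.0)) 0.76
(np.float64(1200.0), np.float64(704.0)) 0.44
```

Seating is confirmed: the tip and grip project where a fully seated pin should be, with the loop at about 60°. Next I swing the loop over in an arc with the closed fingertips.

>>> apply_moves(moves=[[[0.013,0,0.016],0],[[0.013,0,0.017],0],[[0,0,0],0],[[0.008,0,0.001],0],[[0.007,0,0.001],0]])

```text
time_s: 16.77
tcp_pos: [0.5606, 0.1491, 0.1363]
ee_rot: [[0.032, -0.999, 0.002], [-0.999, -0.032, 0.0], [-0.0, -0.002, -1.0]]
wrist_force: [0.1, 0.8, -0.3]
gripper_width: 0.004
gripper_force: 0.0
```

>>> apply_moves(moves=[[[0.007,0,0.004],0],[[0.0065,0,0.004],0],[[0.006,0,0.0055],0],[[0.006,0,0.0055],0],[[0,0,0],0]])

```text
time_s: 17.18
tcp_pos: [0.5597, 0.1221, 0.1152]
ee_rot: [[0.029, -1.0, -0.003], [-1.0, -0.029, -0.001], [0.001, 0.003, -1.0]]
wrist_force: [0.6, -0.4, -0.0]
gripper_width: 0.007
gripper_force: 0.1
```

>>> apply_moves(moves=[[[0.005,0,0.007],0],[[0.005,0,0.007],0],[[0.0025,0,0.005],0],[[0.0025,0,0.005],0],[[0,0,0],0]])

```text
time_s: 17.6
tcp_pos: [0.5604, 0.1078, 0.0912]
ee_rot: [[0.03, -1.0, -0.002], [-1.0, -0.03, -0.001], [0.001, 0.002, -1.0]]
wrist_force: [0.4, 0.6, 1.4]
gripper_width: 0.004
gripper_force: 0.6
```

```bash
python3 - <<'E'
from h import *
s=imaging.capture("scene")
b=cv2.resize(s["frame"][180:230,300:400],None,fx=8,fy=8,interpolation=cv2.INTER_CUBIC)
cv2.imwrite("pics/c6.png",b);q=r.sense();print(q["tcp_pos"],q["wrist_force"],q["moment"])
E
```

```text
[0.56082139 0.10815912 0.0918988 ] [ 0.04118284 -0.02497728  0.53650738] [ 0.10115542  0.13928251 -0.00060127]
```

View pics/c6.png

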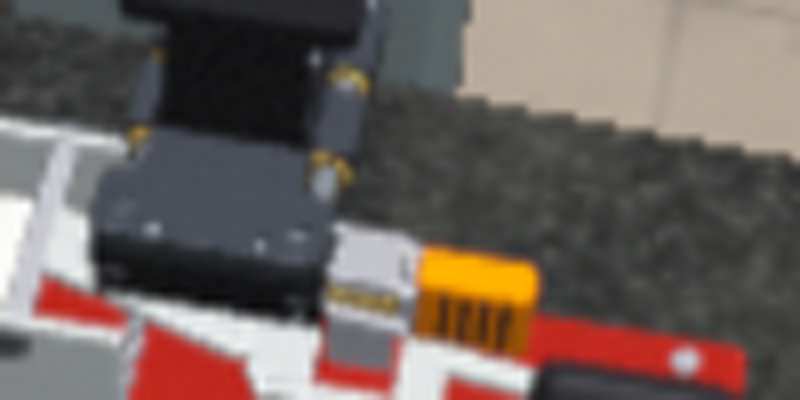

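The pin grip is still against the stub at about (359,215). The loop is under the hand and out of sight, and no longer stands up. I creep down, watching the force.

>>> apply_moves(moves=[[[0,0,0.002],0],[[0,0,0.002],0],[[0,0,0],0]])

```text
time_s: 17.9
tcp_pos: [0.5614, 0.1085, 0.0888]
ee_rot: [[0.031, -1.0, 0.001], [-1.0, -0.031, -0.0], [0.0, -0.001, -1.0]]
wrist_force: [-0.5, -1.2, 2.3]
gripper_width: 0.006
gripper_force: 1.2
```

>>> apply_moves(moves=[[[0,0,0.001],0],[[0,0,0.001],0],[[0,0,0],0]])

```text
time_s: 18.15
tcp_pos: [0.5615, 0.1086, 0.0871]
ee_rot: [[0.031, -1.0, 0.001], [-1.0, -0.031, 0.0], [-0.0, -0.001, -1.0]]
wrist_force: [-0.3, -2.2, 5.0]
gripper_width: 0.007
gripper_force: 2.1
```

>>> apply_moves(moves=[[[0,0,0.001],0],[[0,0,0],0]])

```text
time_s: 18.32
tcp_pos: [0.5617, 0.1085, 0.0865]
ee_rot: [[0.031, -1.0, 0.001], [-1.0, -0.031, -0.0], [0.0, -0.001, -1.0]]
wrist_force: [-0.7, -2.0, 7.1]
gripper_width: 0.002
gripper_force: 3.5
```

>>> apply_moves(moves=[[[0,0,0.001],0],[[0,0,0],0]])

```text
time_s: 18.48
tcp_pos: [0.5618, 0.1083, 0.0861]
ee_rot: [[0.032, -1.0, 0.002], [-1.0, -0.032, -0.0], [0.0, -0.002, -1.0]]
wrist_force: [-1.3, -2.4, 9.2]
gripper_width: 0.002
gripper_force: 4.7
```

>>> apply_moves(moves=[[[0,0,0.0005],0],[[0,0,0],0]])

```text
time_s: 18.65
tcp_pos: [0.5619, 0.1083, 0.0859]
ee_rot: [[0.032, -0.999, 0.002], [-1.0, -0.032, -0.0], [0.0, -0.002, -1.0]]
wrist_force: [-1.4, -2.2, 10.6]
gripper_width: 0.0
gripper_force: 5.4
```

>>> apply_moves(moves=[[[0,0,0.0005],0],[[0,0,0],0]])

```text
time_s: 18.82
tcp_pos: [0.562, 0.1081, 0.0856]
ee_rot: [[0.032, -0.999, 0.002], [-0.999, -0.032, -0.001], [0.001, -0.002, -1.0]]
wrist_force: [-2.2, -3.3, 11.3]
gripper_width: 0.006
gripper_force: 5.6
```

>>> apply_moves(moves=[[[0,0,0.0004],0],[[0,0,0],0]])

```text
time_s: 18.98
tcp_pos: [0.562, 0.1079, 0.0852]
ee_rot: [[0.032, -0.999, 0.002], [-0.999, -0.032, -0.001], [0.001, -0.002, -1.0]]
wrist_force: [-1.4, -4.3, 10.8]
gripper_width: 0.008
gripper_force: 5.5
```

```bash
python3 -c "
from h import *
q=r.sense();print(q['tcp_pos'],q['wrist_force'],q['moment'],q['gripper_force'])"
```

```text
[0.56197133 0.10792903 0.0851832 ] [-1.38090572 -4.2741074  10.83541752] [-1.31003122  0.42900882  0.00338877] 5.464480287046172
```

>>> apply_moves(moves=[[[0,0,0.0005],0],[[0,0,0],0]])

```text
time_s: 19.15
tcp_pos: [0.5619, 0.1077, 0.0847]
ee_rot: [[0.032, -0.999, 0.002], [-0.999, -0.032, -0.001], [0.001, -0.002, -1.0]]
wrist_force: [-0.7, -6.0, 11.2]
gripper_width: 0.006
gripper_force: 5.4
```

>>> apply_moves(moves=[[[0,0,0.0005],0],[[0,0,0],0]])

```text
time_s: 19.32
tcp_pos: [0.5619, 0.1074, 0.0842]
ee_rot: [[0.032, -1.0, 0.002], [-1.0, -0.032, -0.002], [0.002, -0.002, -1.0]]
wrist_force: [-0.4, -6.4, 10.6]
gripper_width: 0.001
gripper_force: 5.3
```

>>> apply_moves(moves=[[[0,0,0.0005],0],[[0,0,0.0005],0],[[0,0,0],0]])

```text
time_s: 19.57
tcp_pos: [0.5618, 0.107, 0.0829]
ee_rot: [[0.031, -1.0, 0.001], [-1.0, -0.031, -0.002], [0.002, -0.001, -1.0]]
wrist_force: [-0.6, -6.3, 9.3]
gripper_width: 0.003
gripper_force: 4.8
```

>>> apply_moves(moves=[[[0,0,0.0005],0],[[0,0,0.0005],0],[[0,0,0],0]])

```text
time_s: 19.82
tcp_pos: [0.561, 0.1084, 0.0801]
ee_rot: [[0.03, -1.0, 0.0], [-1.0, -0.03, 0.0], [-0.0, -0.0, -1.0]]
wrist_force: [0.5, 0.2, 0.6]
gripper_width: 0.009
gripper_force: 0.4
```

The force dropped from 9 N to 0.6 N, so the loop snapped. I back off straight up and look.

>>> apply_moves(moves=[[[0,0,-0.01],0],[[0,0,-0.03],0],[[0,0,-0.04],0],[[0,0,-0.04],0],[[-0.02,0,-0.02],0]])

```text
time_s: 20.23
tcp_pos: [0.5619, 0.1277, 0.2257]
ee_rot: [[0.029, -1.0, 0.006], [-1.0, -0.029, 0.002], [-0.002, -0.007, -1.0]]
wrist_force: [0.7, 0.7, 0.9]
gripper_width: 0.008
gripper_force: 0.0
```

>>> apply_moves(moves=[[[-0.04,0,0],0],[[-0.04,0,0],0],[[-0.04,0,0],0],[[0,0,0],0],[[0,0,0],0]])

```text
time_s: 20.65
tcp_pos: [0.5559, 0.2509, 0.2195]
ee_rot: [[0.034, -0.999, -0.001], [-0.999, -0.034, 0.0], [-0.0, 0.001, -1.0]]
wrist_force: [0.1, -0.4, -0.1]
gripper_width: 0.006
gripper_force: 0.0
```

```bash
python3 - <<'E'
from h import *
np.set_printoptions(precision=4,suppress=True)
s=imaging.capture("scene");t=imaging.capture("top")
a=cv2.resize(t["frame"][172:212,240:340],None,fx=8,fy=8,interpolation=cv2.INTER_CUBIC)[:280]
b=cv2.resize(s["frame"][185:225,310:410],None,fx=8,fy=8,interpolation=cv2.INTER_CUBIC)
cv2.imwrite("pics/c7.png",np.vstack([a,b]));q=r.sense();print(q["tcp_pos"],q["wrist_force"])
e=np.array([.0305,-.9995,0]);m=np.array([.5596,.1642,.082]);di=lambda p:(np.round((p[0]-310)*8+3.5),np.round((p[1]-185)*8+283.5))
for g in(10,0,-6,-9):
  g=np.radians(g);print(di(proj(s,m+e*(-.003+.059*np.cos(g))+[0,0,.059*np.sin(g)+.0025])))
E
```

```text
[0.5562 0.2486 0.2198] [ 0.048  -0.2371 -1.4229]
(np.float64(176.0), np.float64(474.0))
(np.float64(172.0), np.float64(491.0))
(np.float64(173.0), np.float64(502.0))
(np.float64(173.0), np.float64(508.0))
```

View pics/c7.png

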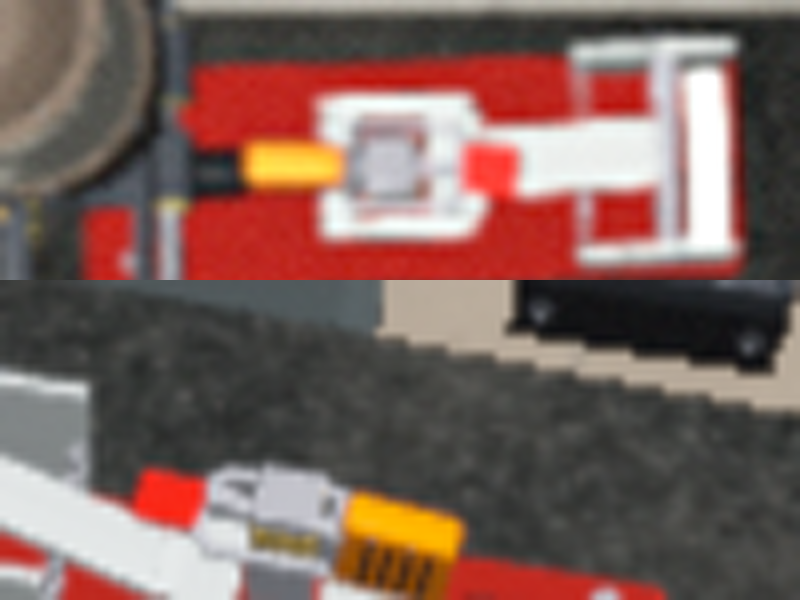

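The pictures show the loop lying down over the stub and staying there with the hand away: tab at scene (331,212) and top (301,192), 4–6° below level. The grip is still against the stub, so I hand the job in.

```bash
python3 -c "
from h import *
print(r.finish_job())"
```

```text
the job is handed in; nothing more can be done
None
```

The lock pin is fully home in the stub, its loop is snapped under the tip and held there with the hand away, and the job is handed in. It took about 21 s; the highest forces read were about 8 N pushing the pin and 11 N down on the tab, and the bystanders were not touched.

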